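# Set the gap of a relief-printing press

### The job

Set the gap of the small hand press over the printing block: wind the T-handle down (clockwise seen from above) until the platen bottoms firmly on the block, hand-tight without straining the press, then back the handle off a quarter of a turn and let go. Leave the block in its place and do not disturb the other things on the bench.

Things in the scene. Friction and masses are not known exactly. Their poses are not given: they have to be found in the camera images.
- press: Grey bench press, bolted down. Origin: centre of the underside of its base, 250 (x) x 220 x 34 mm. Two 22 mm columns at y = +-88 mm carry a crossbeam (52 mm in x, 222 mm in y, nuts on it reach 170 mm up). The vertical screw axis passes through the origin. Free screw: under 0.1 N m. On the block the torque climbs about 1.6 N m a radian: 0.15 to 0.3 N m more is hand-tight, 0.4 strains it.
- handle: Steel T-handle on the screw: a straight bar along its x axis, 116 x 18 (y) x 16 mm (z), a black 28 mm ball centred 62 mm out at each end. Origin: middle of the bar, on the screw axis, about 215 to 230 mm above the table. Below it is only the 17 mm screw and at least 30 mm of free height, so it can be gripped across its middle from above. It stays where it is left.
- platen: Flat steel plate 125 x 105 x 10 mm under a rubber pad and backing plate, carried by the screw; does not rotate. Origin: centre of its underside. Right-hand quick thread: turning the handle clockwise seen from above lowers handle and platen together, 16 mm a turn (2.5 mm a radian). It starts 0.6 to 2.8 rad short of bottoming and has at least 10 mm of free travel upward.
- block: Wooden printing block with a cork facing, 120 x 100 mm, lying loose on the press's bed under the platen. Origin: centre of its underside. Block and facing together are somewhere between 22 and 26 mm thick and the bed is packed to a different height each time: where the platen bottoms is told by the torque on the handle, not by the poses.
- tin_a: Steel tin with set wax, 72 mm across, 62 mm high, at the press's +y side. Bystander. Origin: centre of underside.
- tin_b: Same tin at the press's -y side. Bystander.
- tin_c: Tin 64 mm across, 62 mm high. Bystander.
- brayer: Rubber ink roller with wooden handle, 180 mm long. Bystander.
- gouge: Carving gouge, 105 mm long, lying on the press's base on the robot's side. Bystander.
- spare_block: Small uncarved wood block 90 x 70 x 21 mm. Bystander.
- brush_loose: Paint brush lying on the bench. Bystander.
There are look-alikes about, which are no part of the job. Several things have the shape of the block; the one meant has the colours described above.

How it is judged:
On the way:
1. the platen is bottomed firmly on the block (it presses with more than 40 N) (contact force between platen and block above 40 N), for 0.2 s.
At the end, for the whole second after the job is handed in: After bottoming, the platen stands a quarter of a turn (90 degrees, 4 mm; accepted about 60 to 112 degrees, 2.6 to 5 mm, since the tight screw winds up a little) above the block's face, the handle is released and still, and the block still lies centred on the bed (within 15 mm of the screw axis) (z of platen in the frame of block between 0.0271 and 0.0295 m and horizontal distance between block and press below 0.015 m and angular speed of handle below 0.05 rad/s and linear speed of block below 0.02 m/s); the robot touches nothing.
It fails at once if the press is strained: platen pressed on the block with more than 160 N (contact force between platen and block above 160 N).
It fails at once if a bystander is pushed more than 25 mm (distance of any of tin_a, tin_b, tin_c, brayer, gouge, spare_block, brush_loose from where it was at the start of the episode above 0.025 m).
It also fails if it takes over 67 s, if anything falls off the work surface, if the arm or the gripper's body presses on something with over 40 N, if the wrist force passes 120 N, or if a joint passes its speed limit or range.

### The arm

A 7-joint arm with a two-finger parallel gripper is mounted at the origin on the work surface. World frame = base frame: x ahead of the robot, y to its left, z up, the work surface at z = 0. Lengths are in m, angles in rad, forces in N, time in s.
With the tool pointing down it reaches from about 0.4 to 0.875 m from the base axis. Payload 19.3 kg.
Tool frame: the origin (TCP) lies at the very end of the fingers, on their centre line; the grasp point (between the pads) lies 19 mm behind it; z points along the fingers, y is the line along which they close (so a half turn about z gives the same grasp; the last joint's range is limited). The gripper opens to 85 mm and grips with 20 to 120 N. Pads are 22 mm wide; open, the fingers measure 114 mm over their backs; the gripper's body (76 mm by 85 mm) begins 54 mm behind the grasp point. The pads swing forward as they close: fully open they stand 13 mm farther back than shut.
Start: joints at [1.259, 0.521, -0.036, 1.599, 0.021, 1.021, -0.113], TCP at [0.15, -0.607, 0.231] pointing down, gripper open.
Joint ranges: [-2.91, 2.91], [-0.3, 2.13], [-1.5, 1.42], [0.17, 2.43], [-1.26, 4.41], [0.16, 1.93], [-2.52, 2.52]. Speed limits (rad/s): [1.89, 1.89, 2.39, 2.39, 3.01, 3.01, 3.01].

### API

Orientations are given as [roll, pitch, yaw] about the fixed x, y, z axes, in that order (R = Rz(yaw) Ry(pitch) Rx(roll)).
In Python, from rig import r gives the robot as it stands.
- The arm moves only by the tool play_rows, never from a script. Its argument "series" is a list of rows, each a list of 6 numbers: the shift along the tool's x, y, z in cm, then the turn, a rotation vector about the tool's x, y, z in rad. In form: [[tx, ty, tz, ax, ay, az], ...]. A call has 1 to 12 rows; each row is the pose to reach, as a shift and turn from the pose commanded when the call began, along the tool's axes at that moment; what a row does not reach only later rows make up. A row lasts 1/10 s, in which the tool goes at most 50 mm and 8.59 degrees, less where a joint would pass 70% of its speed; a pose out of reach is approached as far as the arm can. A call with a gripper value outside its range is refused whole. "grip" is the opening, from 0 (shut) to 1 (fully open), set as the call begins (left out, the last holds). The fingers move at their own pace and stop on an object; the grip force is fixed at half the most. Time passes only in rows, so rows that repeat a pose let the fingers close. It gives the time, the measured TCP pose, the force, the opening and the grip force at its end, in the units of the state.
- r.observe(): the state, without advancing time (a new reading comes with each control period).
- r.read_camera(name): name is "scene" or "top"; returns (picture, depth): 400x640x3 uint8, red, green, blue; 400x640 float32, m along the optical axis (not along the pixel's ray), 0 where there is no reading.
- r.camera_info(name): a dict with "vertical_fov" (degrees; the focal length in pixels is half the picture's height over the tangent of half this angle, whatever the lens; pixels are square), "cx", "cy" (the principal point, pixels), "dist" ([k1, k2, p1, p2, k3] as OpenCV has them; the pictures are not rectified), "cam_to_world" (4x4, takes a point from camera to world coordinates). Camera axes: x right, y up, looking along -z (the intrinsics and any distortion apply to the point x, -y, -z); pixel columns grow to the right and rows downward; lengths in m; the calibration is good to about 2 mm. A picture is of the moment at which its call begins. camera_info takes no time and is no camera call.
- r.sign_off(): hands the job in; it is judged then, once.
The state is a dict: "clock": time; "joints": joint angles; "joint_vel": joint speeds; "effort": joint torques, N m; "tcp_pos": TCP position; "eef_rot": TCP orientation; "force": force on the tool from outside, world axes, zero at the start; "torque": the same for the moment, N m; "width": finger opening in m; "finger_force": force on a finger pad.
Only numpy, scipy, OpenCV 4.12 (cv2) and the standard library are available. Lean on these libraries where they do the work, as an engineer would, in place of code of your own. Each camera call takes 0.05 s, during which the arm holds its last target. There are 200 camera calls.

## Working session

There is one attempt and no reset: what is moved stays moved. The work goes in short steps, Python scripts to look and compute and a tool call to move; the robot and the scene stay as the last step left them, time stands still between calls to the robot, and variables do not carry over. Pictures are saved under pics/ and viewed, at most 10 in all, crops included, and the job is handed in when it is done.

Besides the shell and the picture viewer there is one more tool, called as name(argument=value, ...) on one line, values as JSON. play_rows: Moves the arm, as the interface text tells. Its arguments: {"type":"object","properties":{"series":{"type":"array","items":{"type":"array","items":{"type":"number"}}},"grip":{"type":"number"}},"required":["series"]}

```bash
mkdir -p pics; cat > h.py <<'E'
import numpy as np, cv2
from rig import r
def cloud(name):
    im,d=r.read_camera(name); c=r.camera_info(name)
    f=200/np.tan(np.radians(c["vertical_fov"])/2)
    K=np.array([[f,0,c["cx"]],[0,f,c["cy"]],[0,0,1.]])
    u,v=np.meshgrid(np.arange(640.),np.arange(400.))
    p=cv2.undistortPoints(np.stack([u,v],-1).reshape(-1,1,2),K,np.array(c["dist"],float)).reshape(400,640,2)
    P=np.stack([p[...,0]*d,-p[...,1]*d,-d,np.ones_like(d)],-1)@np.array(c["cam_to_world"]).T
    P=P[...,:3]; P[d==0]=np.nan
    return im,P
E
python3 - <<'E'
from h import *
for n in("scene","top"):
    im,P=cloud(n); np.save(n+".npy",P); cv2.imwrite(f"pics/{n}.png",cv2.cvtColor(im,cv2.COLOR_RGB2BGR)); print(np.array(r.camera_info(n)["cam_to_world"])[:3,3])
print(r.observe())
E
```

```text
[1.16353876 0.97381566 0.9507025 ]
[0.22333484 0.05015513 1.28744905]
{'clock': 0.1, 'joints': array([ 1.25878215,  0.52198718, -0.03635909,  1.59993101,  0.02118581,
        1.02109987, -0.11281799]), 'joint_vel': array([-0.00052881, -0.00257896, -0.00037426, -0.00065721,  0.00039719,
        0.00023439,  0.00149633]), 'effort': array([ 5.41673333e-03, -9.28484988e+01,  1.98458031e+00, -3.70532048e+01,
        1.81284308e-02,  5.40862646e-03,  1.36098315e-04]), 'tcp_pos': array([ 0.14958341, -0.60652954,  0.23076966]), 'eef_rot': array([-3.14055225e+00,  4.45418034e-05,  2.41804905e-01]), 'force': array([-0.82278759, -0.1509878 , -1.20221088]), 'torque': array([-0.03809435, -0.03254   ,  0.04220501]), 'finger_force': 0.0, 'width': 0.08556858077302694}
```

View pics/scene.png

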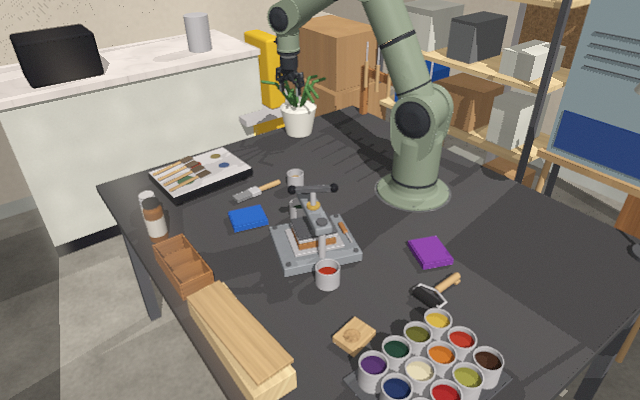

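View pics/top.png

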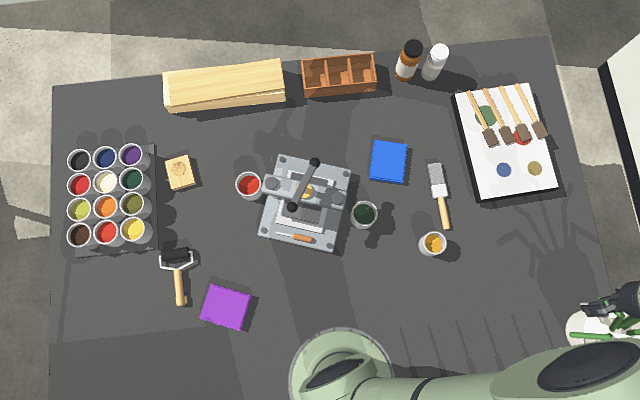

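The top view shows the handle balls at about (315,162) and (292,207), with the press centred near (305,203). The tins beside it are at (249,184) and (364,214). Next I'll measure the handle.

```bash
python3 - <<'E'
from h import *
for n in("top","scene"):
    P=np.load(n+".npy"); m=(P[...,2]>0.195)&(P[...,2]<0.26)&(P[...,0]>0.35)&(P[...,0]<0.85)&(abs(P[...,1])<0.3)
    k,l,s,c=cv2.connectedComponentsWithStats(m.astype(np.uint8))
    for i in range(1,k):
        if s[i,4]<15: continue
        q=P[l==i]; mu=q.mean(0); w,V=np.linalg.eigh(np.cov(q[:,:2].T)); a=V[:,1]; t=(q[:,:2]-mu[:2])@a
        print(n,s[i],mu,a,np.degrees(np.arctan2(a[1],a[0])),t.min(),t.max(),"mid",mu[:2]+a*(t.min()+t.max())/2,"zpct",np.percentile(q[:,2],[5,50,95,100]))
        b=abs(t-(t.min()+t.max())/2)<.04; print(" bar z",np.percentile(q[b,2],[5,50,95]))
        for e in (t<t.min()+.028,t>t.max()-.028): print("  ball",q[e].mean(0),q[e].max(0))
P=np.load("top.npy")
# beam/columns/tins
m=(P[...,2]>0.12)&(P[...,2]<0.185)&(P[...,0]>0.4)&(P[...,0]<0.75)&(abs(P[...,1])<0.25)
q=P[m]; print("beam",m.sum(),cv2.minAreaRect(q[:,:2].astype(np.float32)))
E
```

```text
top [286 158  34  55 507] [0.500603   0.04549677 0.23315598] [-0.84071887  0.54147186] 147.216108936404 -0.07644631329414185 0.07296184096423855 mid [0.50206773 0.0445534 ] zpct [0.22641941 0.23351003 0.23837093 0.24349297]
 bar z [0.22430208 0.23323974 0.23691761]
  ball [0.55238596 0.01196178 0.23468947] [0.56670124 0.02676804 0.24349297]
  ball [0.45034279 0.07782828 0.23400147] [0.46651974 0.0911023  0.2414382 ]
scene [288 184  51  15 403] [0.50647686 0.05179822 0.2264988 ] [-0.83879827  0.54444234] 147.0134365256652 -0.07383056190611974 0.07527662672350585 mid [0.50587038 0.05219187] zpct [0.2098902  0.22909194 0.23512345 0.23985926]
 bar z [0.20543482 0.22802136 0.23375391]
  ball [0.55703871 0.02026289 0.22854541] [0.56920422 0.03104316 0.2383487 ]
  ball [0.45654827 0.08580559 0.22875867] [0.46973434 0.09670798 0.23985926]
beam 1537 ((0.5029962062835693, 0.04382302612066269), (0.21924710273742676, 0.05362112075090408), 70.54485321044922)
```

The two cameras agree on the bar: its middle is near (0.504, 0.047), z about 0.226, along 147° (or -33°). That fits the 215–230 mm given and the crossbeam centre of (0.503, 0.044). Gripping at yaw 2.57 leaves roughly 3.3 rad of clockwise wrist travel.

```bash
cat >> h.py <<'E'
from scipy.spatial.transform import Rotation as R
def row(p,yaw):
    o=r.observe(); R0=R.from_euler("xyz",o["eef_rot"]); 
    t=R0.inv().apply(np.array(p)-o["tcp_pos"])*100; v=(R0.inv()*R.from_euler("xyz",[np.pi,0,yaw])).as_rotvec()
    return np.round(np.r_[t,v],3).tolist()
E
python3 - <<'E'
from h import *
print(row([.15,-.607,.32],.24)); print(row([.42,-.35,.33],1.4)); print(row([.504,.047,.31],2.566))
E
```

```text
[0.029, 0.046, -8.923, -0.001, 0.0, 0.002]
[32.397, -18.442, -9.905, -0.001, -0.001, -1.158]
[50.059, -54.973, -7.868, -0.001, -0.001, -2.324]
```

play_rows(series=[[0,0,-5,0,0,0],[0,0,-9,0,0,0],[32.4,-18.4,-9.9,0,0,-1.16],[32.4,-18.4,-9.9,0,0,-1.16],[32.4,-18.4,-9.9,0,0,-1.16],[32.4,-18.4,-9.9,0,0,-1.16],[32.4,-18.4,-9.9,0,0,-1.16],[32.4,-18.4,-9.9,0,0,-1.16],[32.4,-18.4,-9.9,0,0,-1.16],[32.4,-18.4,-9.9,0,0,-1.16],[32.4,-18.4,-9.9,0,0,-1.16],[32.4,-18.4,-9.9,0,0,-1.16]], grip=1)

```text
clock: 1.3
tcp_pos: [0.4199, -0.3507, 0.33]
eef_rot: [-3.141, -0.0, 1.401]
force: [-0.6, -0.0, 0.1]
width: 0.0857
finger_force: 0.0
```

```bash
python3 - <<'E'
from h import *
o=r.observe(); print({k:np.round(v,3) for k,v in o.items()})
print(row([.504,.047,.31],2.566))
E
```

```text
{'clock': np.float64(1.3), 'joints': array([ 0.892,  0.325, -0.399,  1.662,  0.135,  1.182,  0.29 ]), 'joint_vel': array([ 0.02 , -0.003,  0.019,  0.003,  0.002, -0.   , -0.006]), 'effort': array([-3.0240e+00, -7.4348e+01, -6.0560e+00, -4.0025e+01, -1.6300e-01,
       -4.0000e-02,  2.8900e-01]), 'tcp_pos': array([ 0.42 , -0.351,  0.33 ]), 'eef_rot': array([-3.141, -0.   ,  1.401]), 'force': array([-0.626, -0.034,  0.142]), 'torque': array([-0.044,  0.018,  0.027]), 'finger_force': np.float64(0.0), 'width': np.float64(0.086)}
[40.622, 1.558, 2.004, -0.001, -0.0, -1.165]
```

play_rows(series=[[20.3,0.8,1,0,0,-0.6],[40.6,1.6,2,0,0,-1.165],[40.6,1.6,2,0,0,-1.165],[40.6,1.6,2,0,0,-1.165],[40.6,1.6,2,0,0,-1.165],[40.6,1.6,2,0,0,-1.165],[40.6,1.6,2,0,0,-1.165],[40.6,1.6,2,0,0,-1.165],[40.6,1.6,2,0,0,-1.165],[40.6,1.6,2,0,0,-1.165],[40.6,1.6,2,0,0,-1.165],[40.6,1.6,2,0,0,-1.165]])

```text
clock: 2.5
tcp_pos: [0.5042, 0.045, 0.3102]
eef_rot: [-3.141, 0.0, 2.563]
force: [0.7, 0.4, 0.2]
width: 0.0857
finger_force: 0.0
```

```bash
python3 - <<'E'
from h import *
o=r.observe(); print({k:np.round(v,3) for k,v in o.items()})
im,P=cloud("top"); b=cv2.cvtColor(im,cv2.COLOR_RGB2BGR)[120:270,220:400]
im,P=cloud("scene"); s=cv2.cvtColor(im,cv2.COLOR_RGB2BGR)[130:280,240:390]
cv2.imwrite("pics/c1.png",np.hstack([cv2.resize(x,(390,390),interpolation=2) for x in (b,s)]))
print(row([.504,.047,.207],2.566))
E
```

```text
{'clock': np.float64(2.5), 'joints': array([ 0.42 ,  0.331, -0.797,  1.776,  0.259,  1.144,  0.534]), 'joint_vel': array([-0.003, -0.002, -0.007, -0.   ,  0.   ,  0.001,  0.001]), 'effort': array([-7.9600e-01, -6.4858e+01, -8.8150e+00, -3.8201e+01,  3.0000e-03,
       -7.0000e-03, -1.2000e-02]), 'tcp_pos': array([0.504, 0.045, 0.31 ]), 'eef_rot': array([-3.141,  0.   ,  2.563]), 'force': array([0.684, 0.403, 0.176]), 'torque': array([-0.011,  0.021, -0.006]), 'finger_force': np.float64(0.0), 'width': np.float64(0.086)}
[0.103, 0.116, 10.336, -0.0, 0.0, -0.002]
```

View pics/c1.png

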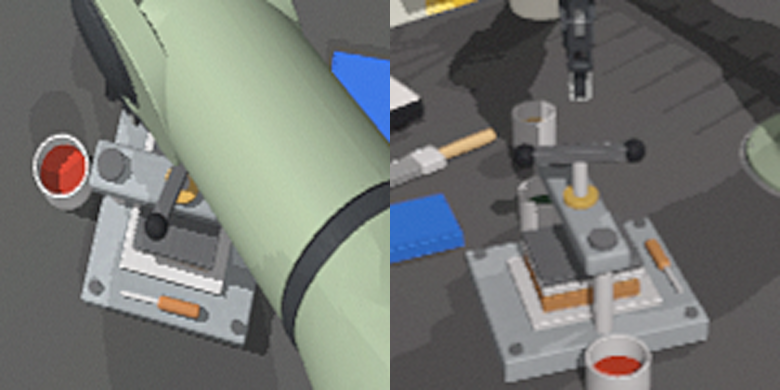

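The left half (top view) is mostly hidden by the arm. The right half (scene view) shows the fingers at (580,95) directly above the bar's middle at (580,152), with a clear way down. Next I'll descend and grip.

play_rows(series=[[0.1,0.1,3,0,0,0],[0.1,0.1,6,0,0,0],[0.1,0.1,8,0,0,0],[0.1,0.1,9.5,0,0,0],[0.1,0.1,10.4,0,0,0],[0.1,0.1,10.4,0,0,0]])

```text
clock: 3.2
tcp_pos: [0.5036, 0.0478, 0.2057]
eef_rot: [-3.141, -0.001, 2.566]
force: [0.5, 0.1, -0.3]
width: 0.0856
finger_force: 0.0
```

play_rows(series=[[0,0,0,0,0,0],[0,0,0,0,0,0],[0,0,0,0,0,0],[0,0,0,0,0,0],[0,0,0,0,0,0],[0,0,0,0,0,0],[0,0,0,0,0,0],[0,0,0,0,0,0]], grip=0)

```text
clock: 4.0
tcp_pos: [0.5029, 0.0463, 0.2067]
eef_rot: [-3.137, 0.0, 2.565]
force: [-13.2, -13.0, 20.0]
width: 0.0167
finger_force: 58.4
```

```bash
python3 - <<'E'
from h import *
o=r.observe(); print({k:np.round(v,3) for k,v in o.items()})
E
```

```text
{'clock': np.float64(4.0), 'joints': array([ 0.357,  0.449, -0.747,  1.908,  0.379,  0.933,  0.423]), 'joint_vel': array([-0.001,  0.001,  0.   ,  0.001,  0.001,  0.   ,  0.   ]), 'effort': array([ -6.09 , -64.102, -14.18 , -34.604,  -0.795,  -5.615,   0.154]), 'tcp_pos': array([0.503, 0.046, 0.207]), 'eef_rot': array([-3.137,  0.   ,  2.565]), 'force': array([-13.196, -12.961,  19.993]), 'torque': array([-2.636,  2.726, -0.176]), 'finger_force': np.float64(58.352), 'width': np.float64(0.017)}
```

Gripped, at 16.7 mm wide and 58 N. The side force shows the screw axis is about 1.6 mm off my estimate, so I'll re-centre the command to relieve it.

play_rows(series=[[0,-0.08,-0.05,0,0,0],[0,-0.16,-0.1,0,0,0],[0,-0.16,-0.1,0,0,0],[0,-0.16,-0.1,0,0,0]])

```text
clock: 4.4
tcp_pos: [0.5025, 0.046, 0.2069]
eef_rot: [-3.14, -0.001, 2.566]
force: [-3.5, -7.6, -3.8]
width: 0.0172
finger_force: 59.8
```

```bash
cat > s.py <<'E'
from h import *
for i in range(1):
    o=r.observe(); Rt=R.from_euler("xyz",o["eef_rot"])
    print("pos",np.round(o["tcp_pos"],4),"rot",np.round(o["eef_rot"],4),"F",np.round(o["force"],1),"Ftool",np.round(Rt.inv().apply(o["force"]),1),"T",np.round(o["torque"],3),"j7",o["joints"][6].round(3),"eff7",o["effort"][6].round(3),"w",o["width"].round(4),o["clock"])
E
python3 s.py
```

```text
Traceback (most recent call last):
  File "s.py", line 4, in <module>
    print("pos",np.round(o["tcp_pos"],4),"rot",np.round(o["eef_rot"],4),"F",np.round(o["force"],1),"Ftool",np.round(Rt.inv().apply(o["force"]),1),"T",np.round(o["torque"],3),"j7",o["joints"][6].round(3),"eff7",o["effort"][6].round(3),"w",o["width"].round(4),o["clock"])
                                                                                                                                                                                                                                              ^^^^^^^^^^^^^^^^
AttributeError: 'float' object has no attribute 'round'
```

play_rows(series=[[0,-0.05,0.02,0,0,0.08],[0,-0.05,0.04,0,0,0.16],[0,-0.05,0.06,0,0,0.24],[0,-0.05,0.08,0,0,0.32],[0,-0.05,0.1,0,0,0.4],[0,-0.05,0.11,0,0,0.45],[0,-0.05,0.11,0,0,0.45]])

```text
clock: 5.1
tcp_pos: [0.5029, 0.0465, 0.2059]
eef_rot: [-3.142, 0.0, 2.116]
force: [4.1, -2.2, -12.6]
width: 0.0171
finger_force: 58.7
```

```bash
sed -i 's/o\["width"\].round(4),o\["clock"\]/o["width"],o["clock"]/' s.py; python3 s.py
```

```text
pos [0.5029 0.0465 0.2059] rot [-3.1416  0.      2.1159] F [  4.1  -2.2 -12.6] Ftool [-4.   2.4 12.6] T [-0.368 -0.949 -0.067] j7 0.03 eff7 -1.426 w 0.017089585628192717 5.1
```

play_rows(series=[[0,0,0.06,0,0,0.03],[0,0,0.07,0,0,0.06],[0,0,0.08,0,0,0.09],[0,0,0.09,0,0,0.12],[0,0,0.09,0,0,0.14]])

```text
clock: 5.6
tcp_pos: [0.5031, 0.0466, 0.2054]
eef_rot: [3.141, 0.0, 1.975]
force: [4.7, -2.5, -5.6]
width: 0.0172
finger_force: 59.8
```

```bash
python3 s.py
```

```text
pos [0.5031 0.0466 0.2054] rot [3.1410e+00 2.0000e-04 1.9747e+00] F [ 4.7 -2.5 -5.6] Ftool [-4.1  3.3  5.6] T [-0.403 -1.095  0.06 ] j7 -0.095 eff7 0.276 w 0.017185467127098387 5.6
```

Free running shows about +0.06 N·m of resistance. I'll continue in 0.14 rad steps, watching the torque.

play_rows(series=[[0.02,-0.02,0.02,0,0,0.03],[0.02,-0.02,0.04,0,0,0.06],[0.02,-0.02,0.05,0,0,0.09],[0.02,-0.02,0.06,0,0,0.12],[0.02,-0.02,0.06,0,0,0.14]])

```text
clock: 6.1
tcp_pos: [0.5033, 0.0467, 0.2051]
eef_rot: [3.14, 0.0, 1.835]
force: [6.0, -2.2, -3.6]
width: 0.0173
finger_force: 60.2
```

```bash
python3 s.py
```

```text
pos [0.5033 0.0467 0.2051] rot [3.1399e+00 3.0000e-04 1.8347e+00] F [ 6.  -2.2 -3.6] Ftool [-3.7  5.2  3.6] T [-0.613 -1.561  0.075] j7 -0.219 eff7 0.298 w 0.017276883570550138 6.1
```

play_rows(series=[[0,0,0.01,0,0,0.03]])

```text
clock: 6.2
tcp_pos: [0.5033, 0.0467, 0.205]
eef_rot: [3.14, 0.0, 1.805]
force: [5.8, -2.5, -1.4]
width: 0.0172
finger_force: 60.2
```

```bash
python3 s.py
```

```text
pos [0.5033 0.0467 0.205 ] rot [3.1399e+00 1.0000e-04 1.8051e+00] F [ 5.8 -2.5 -1.4] Ftool [-3.8  5.   1.4] T [-0.569 -1.518  0.078] j7 -0.246 eff7 1.062 w 0.017209741073549948 6.2
```

play_rows(series=[[-0.03,0.04,0.01,0,0,0.03],[-0.03,0.04,0.02,0,0,0.06],[-0.03,0.04,0.02,0,0,0.09],[-0.03,0.04,0.03,0,0,0.12],[-0.03,0.04,0.04,0,0,0.14]])

```text
clock: 6.7
tcp_pos: [0.5036, 0.0467, 0.2046]
eef_rot: [3.14, -0.0, 1.665]
force: [5.2, -1.7, 1.7]
width: 0.0167
finger_force: 60.7
```

```bash
python3 s.py
```

```text
pos [0.5036 0.0467 0.2046] rot [ 3.1400e+00 -2.0000e-04  1.6647e+00] F [ 5.2 -1.7  1.7] Ftool [-2.2  5.  -1.7] T [-0.301 -1.351  0.028] j7 -0.37 eff7 0.317 w 0.0167421899668179 6.7
```

play_rows(series=[[-0.02,0.04,0.01,0,0,0.03],[-0.02,0.04,0.02,0,0,0.06],[-0.02,0.04,0.02,0,0,0.09],[-0.02,0.04,0.03,0,0,0.12],[-0.02,0.04,0.035,0,0,0.14]])

```text
clock: 7.2
tcp_pos: [0.5039, 0.0466, 0.2042]
eef_rot: [3.14, -0.001, 1.524]
force: [6.5, 0.0, 3.7]
width: 0.017
finger_force: 61.0
```

```bash
python3 s.py
```

```text
pos [0.5039 0.0466 0.2042] rot [ 3.1403e+00 -5.0000e-04  1.5245e+00] F [6.5 0.  3.7] Ftool [ 0.3  6.5 -3.7] T [ 0.009 -1.375  0.058] j7 -0.494 eff7 0.312 w 0.017025118861108524 7.2
```

play_rows(series=[[0,0.05,0.0,0,0,0.03],[0,0.05,0.0,0,0,0.06],[0,0.05,0.01,0,0,0.09],[0,0.05,0.02,0,0,0.12],[0,0.05,0.02,0,0,0.14]])

```text
clock: 7.7
tcp_pos: [0.5043, 0.0466, 0.204]
eef_rot: [3.141, -0.001, 1.385]
force: [6.1, 0.6, 5.7]
width: 0.0171
finger_force: 61.3
```

```bash
python3 s.py
```

```text
pos [0.5043 0.0466 0.204 ] rot [ 3.1406e+00 -5.0000e-04  1.3845e+00] F [6.1 0.6 5.7] Ftool [ 1.7  5.9 -5.6] T [ 0.046 -1.082  0.081] j7 -0.618 eff7 0.2 w 0.01709679603562228 7.7
```

play_rows(series=[[0.01,0.05,0.0,0,0,0.03],[0.01,0.05,0.0,0,0,0.06],[0.01,0.05,0.01,0,0,0.09],[0.01,0.05,0.02,0,0,0.12],[0.01,0.05,0.02,0,0,0.14]])

```text
clock: 8.2
tcp_pos: [0.5046, 0.0465, 0.2038]
eef_rot: [3.141, -0.0, 1.245]
force: [3.6, -0.5, 6.9]
width: 0.0171
finger_force: 61.5
```

```bash
python3 s.py
```

```text
pos [0.5046 0.0465 0.2038] rot [ 3.1410e+00 -3.0000e-04  1.2446e+00] F [ 3.6 -0.5  6.9] Ftool [ 0.7  3.6 -6.9] T [-0.074 -0.714  0.234] j7 -0.743 eff7 0.083 w 0.017052904246984957 8.2
```

The torque has jumped to 0.23 N·m, so contact started at about yaw 1.35. I'll confirm with a small step.

play_rows(series=[[0,0.02,0.0,0,0,0.02],[0,0.02,0.0,0,0,0.03]])

```text
clock: 8.4
tcp_pos: [0.5047, 0.0465, 0.2038]
eef_rot: [3.141, -0.0, 1.215]
force: [3.1, 0.4, 8.4]
width: 0.0171
finger_force: 61.5
```

```bash
python3 s.py
```

```text
pos [0.5047 0.0465 0.2038] rot [ 3.1413e+00 -3.0000e-04  1.2151e+00] F [3.1 0.4 8.4] Ftool [ 1.4  2.8 -8.4] T [-0.055 -0.582  0.258] j7 -0.769 eff7 -0.227 w 0.017082761912333003 8.4
```

play_rows(series=[[0,0,0,0,0,0.02],[0,0,0,0,0,0.02],[0,0,0,0,0,0.02],[0,0,0,0,0,0.02],[0,0,0,0,0,0.02]])

```text
clock: 8.9
tcp_pos: [0.5047, 0.0465, 0.2037]
eef_rot: [3.141, -0.0, 1.196]
force: [2.4, -0.2, 6.8]
width: 0.0169
finger_force: 61.4
```

```bash
python3 s.py
```

```text
pos [0.5047 0.0465 0.2037] rot [ 3.1413e+00 -3.0000e-04  1.1958e+00] F [ 2.4 -0.2  6.8] Ftool [ 0.7  2.3 -6.8] T [-0.042 -0.689  0.234] j7 -0.786 eff7 -0.205 w 0.016880212138372513 8.9
```

play_rows(series=[[0,0,0,0,0,0.02],[0,0,0,0,0,0.03]])

```text
clock: 9.1
tcp_pos: [0.5047, 0.0465, 0.2037]
eef_rot: [3.141, -0.0, 1.165]
force: [2.1, -0.0, 6.2]
width: 0.0169
finger_force: 61.3
```

```bash
python3 s.py
```

```text
pos [0.5047 0.0465 0.2037] rot [ 3.1413e+00 -3.0000e-04  1.1652e+00] F [ 2.1 -0.   6.2] Ftool [ 0.8  1.9 -6.2] T [-0.005 -0.813  0.384] j7 -0.813 eff7 -0.223 w 0.016866715435073742 9.1
```

play_rows(series=[[0,0,0,0,0,0],[0,0,0,0,0,0],[0,0,0,0,0,0]])

```text
clock: 9.4
tcp_pos: [0.5047, 0.0464, 0.2037]
eef_rot: [3.141, -0.0, 1.166]
force: [3.4, -0.1, 5.9]
width: 0.0172
finger_force: 61.3
```

```bash
python3 s.py
```

```text
pos [0.5047 0.0464 0.2037] rot [ 3.1412e+00 -4.0000e-04  1.1658e+00] F [ 3.4 -0.1  5.9] Ftool [ 1.2  3.2 -5.9] T [-0.067 -0.817  0.239] j7 -0.813 eff7 -0.234 w 0.01719983214376713 9.4
```

The platen is bottomed: several readings fit contact at yaw ≈1.335, with about 0.2–0.27 N·m over free running. It has been held for more than 0.2 s. I'll back off about 1.67 rad, to yaw ≈2.83, retracing the path.

play_rows(series=[[0,0,-0.04,0,0,-0.08],[0,-0.02,-0.07,0,0,-0.17],[-0.01,-0.04,-0.1,0,0,-0.27],[-0.02,-0.06,-0.13,0,0,-0.37],[-0.03,-0.08,-0.15,0,0,-0.47],[-0.04,-0.09,-0.18,0,0,-0.57],[-0.05,-0.11,-0.2,0,0,-0.67],[-0.06,-0.12,-0.23,0,0,-0.77],[-0.06,-0.13,-0.26,0,0,-0.87],[-0.07,-0.14,-0.27,0,0,-0.94]])

```text
clock: 10.4
tcp_pos: [0.5028, 0.0463, 0.2058]
eef_rot: [-3.141, -0.001, 2.11]
force: [5.4, 2.1, -4.5]
width: 0.017
finger_force: 59.9
```

```bash
python3 s.py
```

```text
pos [0.5028 0.0463 0.2058] rot [-3.1413e+00 -7.0000e-04  2.1096e+00] F [ 5.4  2.1 -4.5] Ftool [-1.   5.7  4.5] T [ 0.332 -1.154 -0.069] j7 0.026 eff7 -1.24 w 0.017036865216561205 10.4
```

play_rows(series=[[0,0.03,-0.01,0,0,-0.1],[0,0.03,-0.03,0,0,-0.2],[0,0.03,-0.06,0,0,-0.3],[0,0.03,-0.08,0,0,-0.4],[0,0.03,-0.11,0,0,-0.5],[0,0.03,-0.13,0,0,-0.6],[0,0.03,-0.15,0,0,-0.68],[0,0.03,-0.16,0,0,-0.72],[0,0.03,-0.16,0,0,-0.72],[0,0.03,-0.16,0,0,-0.72]])

```text
clock: 11.4
tcp_pos: [0.5022, 0.0455, 0.2075]
eef_rot: [-3.139, -0.002, 2.825]
force: [-3.7, -4.9, 8.6]
width: 0.017
finger_force: 61.6
```

```bash
python3 s.py
```

```text
pos [0.5022 0.0455 0.2075] rot [-3.1394e+00 -1.8000e-03  2.8251e+00] F [-3.7 -4.9  8.6] Ftool [ 2.  -5.8 -8.6] T [-0.943  0.655 -0.003] j7 0.655 eff7 0.131 w 0.016980378661327535 11.4
```

play_rows(series=[[0,0,0,0,0,0],[0,0,0,0,0,0],[0,0,0,0,0,0],[0,0,0,0,0,0],[0,0,0,0,0,0],[0,0,0,0,0,0]], grip=1)

```text
clock: 12.0
tcp_pos: [0.5033, 0.0463, 0.2077]
eef_rot: [3.142, -0.0, 2.827]
force: [0.8, 0.6, -0.0]
width: 0.0858
finger_force: 0.0
```

play_rows(series=[[0,0,-2,0,0,0],[0,0,-5,0,0,0],[0,0,-8,0,0,0],[0,0,-11,0,0,0],[0,0,-14,0,0,0],[0,0,-14,0,0,0]])

```text
clock: 12.6
tcp_pos: [0.5044, 0.0468, 0.351]
eef_rot: [3.14, 0.005, 2.827]
force: [0.3, 0.4, -0.6]
width: 0.0852
finger_force: 0.0
```

```bash
python3 s.py; python3 - <<'E'
from h import *
im,P=cloud("scene")
m=(P[...,2]>0.195)&(P[...,2]<0.26)&(P[...,0]>0.4)&(P[...,0]<0.62)&(abs(P[...,1]-.047)<0.1)
q=P[m]; a=np.linalg.eigh(np.cov(q[:,:2].T))[1][:,1]; print(m.sum(),q.mean(0),np.arctan2(a[1],a[0]), np.percentile(q[:,2],[50,95,100]))
cv2.imwrite("pics/c2.png",cv2.resize(cv2.cvtColor(im,cv2.COLOR_RGB2BGR)[130:300,220:400],(600,567),interpolation=2))
E
```

```text
pos [0.5044 0.0468 0.351 ] rot [3.1399 0.0045 2.8266] F [ 0.3  0.4 -0.6] Ftool [-0.2  0.5  0.6] T [-0.009 -0.031  0.006] j7 0.799 eff7 0.652 w 0.08520793755504637 12.6
397 [0.50649326 0.05188751 0.22711294] 2.824532189589598 [0.22927944 0.23659128 0.23922205]
```

View pics/c2.png

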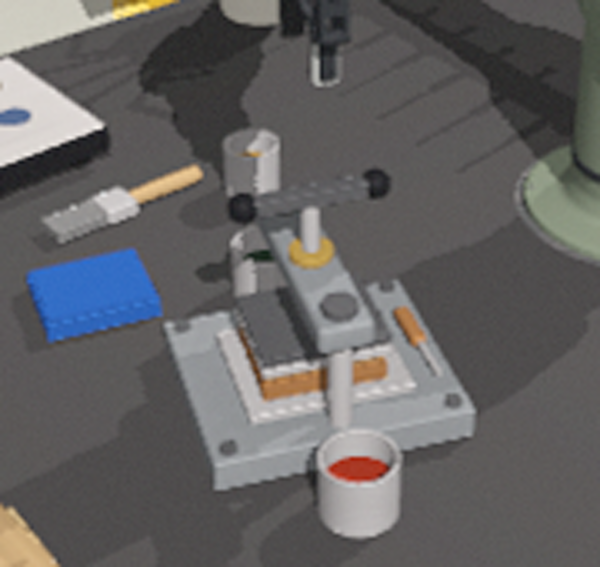

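The handle bar (240,208)–(375,183) now lies at yaw 2.825, which matches the tool, so it didn't slip. The gripper is clear, and the block and the bystanders in view are in place. I'm handing it in.

```bash
python3 -c "
from rig import r
print(r.sign_off())"
```

```text
the job is handed in; nothing more can be done
None
```

The job is handed in: I wound the platen down hand-tight on the block (about 0.2–0.27 N·m above free running, estimated from noisy torque readings), then backed the handle off to about 85° above the estimated contact point and let go. The final picture shows the gripper clear and the block in place; the hand-in returned no verdict.

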